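# Find the tired shock mount

## Robot

A 6-joint arm with a two-finger parallel gripper is mounted at the origin on the work surface. World frame = base frame: x ahead of the robot, y to its left, z up, the work surface at z = 0. Lengths are in m, angles in rad, forces in N, time in s.
With the tool pointing down it reaches from about 0.35 to 0.975 m from the base axis. Payload 4.9 kg.
Tool frame: the origin (TCP) lies at the very end of the fingers, on their centre line; the grasp point (between the pads) lies 19 mm behind it; x points along the fingers, z is the direction in which the jaws open and shut, and the axes are right-handed (so a half turn about x gives the same grasp; the last joint's range is limited). The gripper opens to 85 mm and grips with 20 to 120 N. Pads are 22 mm wide; open, the fingers measure 114 mm over their backs; the gripper's body (76 mm by 85 mm) begins 54 mm behind the grasp point. The pads swing forward as they close: fully open they stand 13 mm farther back than shut.
Start: joints at [-1.36, 0.053, 1.613, -0, 1.476, -0.119], TCP at [0.202, -0.591, 0.231] pointing down, gripper open.
Joint ranges: [-3.01, 3.01], [-1.01, 2.22], [0.06, 2.58], [-1.02, 4.17], [0.09, 2.62], [-3.14, 3.14]. Speed limits (rad/s): [2.57, 2.57, 3.14, 3.14, 3.14, 3.14].

## Interface

Orientations are given as a unit quaternion [w, x, y, z].
In Python, from plant import manip, viewer gives the robot as it stands.
- The arm moves only by the shell command python3 -m inch 'ROWS'. ROWS is JSON, a list of rows, each an object with "fingers": the opening, from -1 (shut) to 1 (fully open), so that 0 is half open; "delta_pos": the shift along the tool's x, y, z in cm, a list of three; "twist": the turn, a rotation vector about the tool's x, y, z in degrees, a list of three. A call has 1 to 5 rows; each row shifts and turns the commanded pose from where the row before left it, along the tool's axes as they then stand; what a row does not reach is not made up. A row lasts 1/8 s, in which the tool goes at most 62.5 mm and 10.7 degrees, less where a joint would pass 70% of its speed; a pose out of reach is approached as far as the arm can. A call is refused whole if a number of a shift passes 6.25 or a number of a turn 10.7, either way. A call with a gripper value outside its range is refused whole. The fingers move at their own pace and stop on an object; the grip force is fixed at half the most. Time passes only in rows, so rows that do not move let the fingers close. It gives the time, the measured TCP pose, the force and the opening at its end, in the units of the state.
- manip.state(): the state, without advancing time (a new reading comes with each control period).
- viewer.grab_frame(name): name is "side" or "top"; returns a dict with "pixels" (420x560x3 uint8, blue, green, red), "range_z" (420x560 float32, m along the optical axis (not along the pixel's ray), 0 where there is no reading), "K" (3x3 intrinsics, pixels), "pose" (4x4, takes a point from camera to world coordinates). Camera axes: x right, y down, z forward; pixel columns grow to the right and rows downward; lengths in m; the calibration is good to about 2 mm. A picture is of the moment at which its call begins.
- manip.job_done(): hands the job in, once; it reports no verdict.
The state is a dict: "time": time; "joint_pos": joint angles; "joint_vel": joint speeds; "joint_efforts": joint torques, N m; "tool_pos": TCP position; "tool_rot": TCP orientation; "contact_force": force on the tool from outside, world axes, zero at the start; "ft_torque": the same for the moment, N m; "gripper_width": opening from 0.0 (shut) to 1.0 (fully open).
Only numpy, scipy, OpenCV 4.12 (cv2) and the standard library are available. Lean on these libraries where they do the work, as an engineer would, in place of code of your own. Each camera call takes 0.05 s, during which the arm holds its last target.

## Task

One of the three shock mounts on the bench has gone soft. With the fingertips, press each of the three round rubber pads down by about a centimetre to feel which gives most easily; only after all three have been felt, push the tag of the softest one fully down, then come clear. Leave the other two tags up and the oil can, the bushing and the spanner where they are.

Things in the scene. Friction and masses are not known exactly. Their poses are not given: they have to be found in the camera images.
- padtop_a (a point): centre of the top face of mount A's round black rubber pad (52 mm across, 10 mm thick). At rest 64 mm above the bench; it moves straight down, guided without tilting, when pressed, and springs back when let go
- pad_a (a joint): how far mount A's pad is pressed down (m): 0 at rest (the softest one rests about 0.2 mm low, too little to see), 0.015 at its stop. Linear spring. The springs inside the three mounts differ clearly and are swapped from run to run, so any mount may be the softest and nothing but pressing shows which: at 10 mm down roughly 4 N for the softest, 9 to 15 N for the other two; pressing on against the stop tells nothing
- pin_a (a joint): how far mount A's tell-tale pin has been pushed down (m): a 5 mm aluminium pin in a brass sleeve under the rim of the pad; the pad's underside pushes it down (after 1 mm of free travel) and it stays down, so it keeps the deepest press so far. 0 at the start, 0.009 after a 10 mm press. It is out of the fingers' way
- tagtop_a (a point): centre of the top face of mount A's tag: a plain aluminium T-shaped tab, its flat cap 22 mm (along the base plate) by 30 mm (across) and 5 mm thick, standing in a grey guide block 30 x 34 mm on the same base plate, 74 mm from the pad's centre. Cap top 50 mm above the bench when fully up, 32 mm when fully down
- tag_a (a joint): how far mount A's tag is pushed down (m): 0 fully up, 0.018 fully down on its stop; starts anywhere from 0 to 0.004. It moves straight down against about 3 N of friction and stays where it is left
- mount_a: shock mount A, fixed to the bench: dark steel base plate 150 x 70 x 8 mm with the sprung pad near one end and the tag near the other. Origin on the bench under the pad's centre; the tag's centre lies 74 mm along its +x axis. All three mounts look alike and stand in any order
- padtop_b (a point): centre of the top face of mount B's round black rubber pad (52 mm across, 10 mm thick). At rest 64 mm above the bench; it moves straight down, guided without tilting, when pressed, and springs back when let go
- pad_b (a joint): how far mount B's pad is pressed down (m): 0 at rest (the softest one rests about 0.2 mm low, too little to see), 0.015 at its stop. Linear spring. The springs inside the three mounts differ clearly and are swapped from run to run, so any mount may be the softest and nothing but pressing shows which: at 10 mm down roughly 4 N for the softest, 9 to 15 N for the other two; pressing on against the stop tells nothing
- pin_b (a joint): how far mount B's tell-tale pin has been pushed down (m): a 5 mm aluminium pin in a brass sleeve under the rim of the pad; the pad's underside pushes it down (after 1 mm of free travel) and it stays down, so it keeps the deepest press so far. 0 at the start, 0.009 after a 10 mm press. It is out of the fingers' way
- tagtop_b (a point): centre of the top face of mount B's tag: a plain aluminium T-shaped tab, its flat cap 22 mm (along the base plate) by 30 mm (across) and 5 mm thick, standing in a grey guide block 30 x 34 mm on the same base plate, 74 mm from the pad's centre. Cap top 50 mm above the bench when fully up, 32 mm when fully down
- tag_b (a joint): how far mount B's tag is pushed down (m): 0 fully up, 0.018 fully down on its stop; starts anywhere from 0 to 0.004. It moves straight down against about 3 N of friction and stays where it is left
- mount_b: shock mount B, fixed to the bench: dark steel base plate 150 x 70 x 8 mm with the sprung pad near one end and the tag near the other. Origin on the bench under the pad's centre; the tag's centre lies 74 mm along its +x axis. All three mounts look alike and stand in any order
- padtop_c (a point): centre of the top face of mount C's round black rubber pad (52 mm across, 10 mm thick). At rest 64 mm above the bench; it moves straight down, guided without tilting, when pressed, and springs back when let go
- pad_c (a joint): how far mount C's pad is pressed down (m): 0 at rest (the softest one rests about 0.2 mm low, too little to see), 0.015 at its stop. Linear spring. The springs inside the three mounts differ clearly and are swapped from run to run, so any mount may be the softest and nothing but pressing shows which: at 10 mm down roughly 4 N for the softest, 9 to 15 N for the other two; pressing on against the stop tells nothing
- pin_c (a joint): how far mount C's tell-tale pin has been pushed down (m): a 5 mm aluminium pin in a brass sleeve under the rim of the pad; the pad's underside pushes it down (after 1 mm of free travel) and it stays down, so it keeps the deepest press so far. 0 at the start, 0.009 after a 10 mm press. It is out of the fingers' way
- tagtop_c (a point): centre of the top face of mount C's tag: a plain aluminium T-shaped tab, its flat cap 22 mm (along the base plate) by 30 mm (across) and 5 mm thick, standing in a grey guide block 30 x 34 mm on the same base plate, 74 mm from the pad's centre. Cap top 50 mm above the bench when fully up, 32 mm when fully down
- tag_c (a joint): how far mount C's tag is pushed down (m): 0 fully up, 0.018 fully down on its stop; starts anywhere from 0 to 0.004. It moves straight down against about 3 N of friction and stays where it is left
- mount_c: shock mount C, fixed to the bench: dark steel base plate 150 x 70 x 8 mm with the sprung pad near one end and the tag near the other. Origin on the bench under the pad's centre; the tag's centre lies 74 mm along its +x axis. All three mounts look alike and stand in any order
- oil_can: loose grey oil can, 48 mm across, 105 mm tall, standing on the bench; origin under its centre; not to be disturbed
- bushing: loose plain steel bushing, 44 mm across, 30 mm tall, 20 mm hole; origin under its centre; not to be disturbed
- spanner: loose steel spanner, 160 mm long, lying flat beyond the middle mount along its own x axis; origin under its middle; not to be disturbed
Things that resemble listed ones, but are neither listed nor needed, are in the scene too. Leave any blue or orange look-alike of the mount_a alone.

How it is judged:
By the outcome, as a careful person would: the job done as asked, in the order asked, and still so for the second after the job is handed in, with the robot touching nothing.
It also fails if it takes over 51 s, if anything falls off the work surface, if the arm or the gripper's body presses on something with over 40 N, if the wrist force passes 120 N, or if a joint passes its speed limit or range.

## Working session

There is one attempt and no reset: what is moved stays moved. The work goes in short steps, Python scripts to look and compute and a shell command to move; the robot and the scene stay as the last step left them, time stands still between calls to the robot, and variables do not carry over. Pictures are saved under pics/ and viewed, and the job is handed in when it is done.

```bash
mkdir -p pics
cat > h.py <<'E'
import numpy as np, cv2
from plant import manip, viewer
def grab(n,f):
    d=viewer.grab_frame(n); cv2.imwrite('pics/'+f,d['pixels']); np.savez('/tmp/'+n+'.npz',**d); return d
def load(n): return dict(np.load('/tmp/'+n+'.npz'))
def cast(d,u,v,z):
    r=d['pose'][:3,:3]@np.linalg.inv(d['K'])@np.array([u,v,1.]); o=d['pose'][:3,3]
    return o+r*(z-o[2])/r[2]
def cloud(d):
    h,w=d['range_z'].shape; u,v=np.meshgrid(np.arange(w),np.arange(h))
    p=np.stack([u,v,np.ones_like(u)],-1)@np.linalg.inv(d['K']).T*d['range_z'][...,None]
    return p@d['pose'][:3,:3].T+d['pose'][:3,3]
E
python3 - <<'E'
from h import *
for n in('top','side'):
    d=grab(n,n+'1.png'); print(n,d['pose'].round(3).tolist(),d['K'].tolist())
print(manip.state())
E
```

```text
top [[0.014, -0.986, 0.169, 0.31], [-1.0, -0.012, 0.014, 0.061], [-0.012, -0.169, -0.986, 1.346], [0.0, 0.0, 0.0, 1.0]] [[477.40224731605457, 0.0, 282.19728815637325], [0.0, 477.40224731605457, 212.69689927608152], [0.0, 0.0, 1.0]]
side [[-0.892, -0.288, 0.35, 0.186], [-0.452, 0.527, -0.719, 0.781], [0.022, -0.799, -0.6, 0.674], [0.0, 0.0, 0.0, 1.0]] [[415.82384035811583, 0.0, 283.9077081754689], [0.0, 415.82384035811583, 205.36258237083948], [0.0, 0.0, 1.0]]
{'time': 0.1, 'joint_pos': array([-1.35998139e+00,  5.32861746e-02,  1.61415042e+00, -3.57077668e-05,
        1.47595980e+00, -1.18976431e-01]), 'joint_vel': array([-3.57020348e-05,  1.02727688e-04, -9.25848803e-04,  1.17769512e-03,
        1.77515633e-04, -1.77813414e-04]), 'joint_efforts': array([-5.34399587e-04, -3.94905889e+01, -3.71364284e+01, -1.22368897e-04,
        3.91806301e-03, -2.28465524e-05]), 'tool_pos': array([ 0.20229233, -0.5907747 ,  0.23019258]), 'tool_rot': array([ 0.5748133 ,  0.41156235,  0.57577255, -0.4107214 ]), 'contact_force': array([0.57052774, 0.59926425, 0.18799313]), 'ft_torque': array([ 0.04269694,  0.0169247 , -0.04541238]), 'gripper_width': 1.0032960931656074}
```

```bash
ls
```

```text
h.py
pics
```

View pics/top1.png

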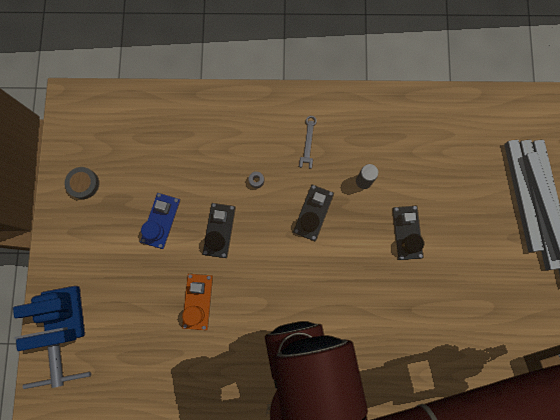

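View pics/side1.png

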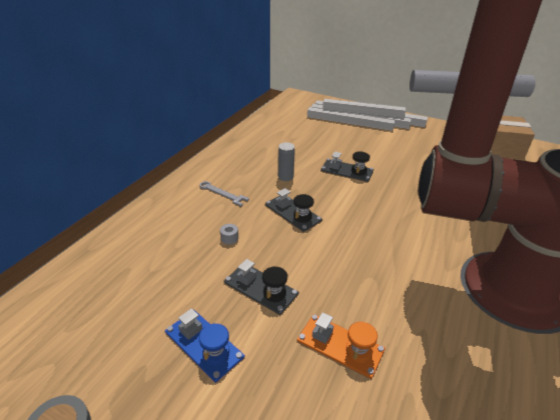

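The top view shows the three dark mounts with pads near (215,241), (309,222) and (410,244), and tags near (220,215), (319,198) and (410,217). The can is at (367,177), the bushing at (256,180), and the spanner at (308,142). Blue and orange are look-alikes.

```bash
cat > meas.py <<'E'
from h import *
for n,seeds in (('top',[(215,241,220,215),(309,222,319,198),(410,244,410,217)]),('side',[(275,277,246,268),(304,202,284,197),(361,158,336,158)])):
    d=load(n); P=cloud(d); g=d['pixels'].max(2).astype(int); sat=g-d['pixels'].min(2)
    for a,b,c,e in seeds:
        for (u,v,lo,hi,kind) in ((a,b,.056,.072,'pad'),(c,e,.040,.058,'tag')):
            m=np.zeros(g.shape,bool); m[v-20:v+21,u-20:u+21]=1
            m&=(P[...,2]>lo)&(P[...,2]<hi)
            m&=(g<60) if kind=='pad' else (g>110)
            k,l,s,cen=cv2.connectedComponentsWithStats(m.astype(np.uint8))
            if k<2: print(n,kind,'none');continue
            i=1+s[1:,4].argmax(); q=P[l==i]; z=np.median(q[:,2])
            cu,cv_=cen[i]
            print(n,kind,cen[i].round(1),s[i].tolist(),'medz',z.round(4),'ray',cast(d,cu,cv_,.064 if kind=='pad' else .048)[:2].round(4),'cloud mid',((q.min(0)+q.max(0))/2).round(4)[:2],'ext',np.ptp(q,axis=0).round(3)[:2])
E
python3 meas.py
```

```text
top pad [214.  240.1] [205, 231, 19, 19, 289] medz 0.0633 ray [0.453  0.2625] cloud mid [0.4535 0.2629] ext [0.05 0.05]
top tag [218.9 214.2] [214, 210, 11, 9, 71] medz 0.0474 ray [0.5266 0.254 ] cloud mid [0.5272 0.2535] ext [0.022 0.028]
top pad [309.8 220.8] [301, 212, 19, 19, 280] medz 0.0636 ray [0.509  0.0037] cloud mid [0.5088 0.0032] ext [0.049 0.049]
top tag [319.  196.9] [313, 192, 12, 10, 74] medz 0.0483 ray [ 0.5786 -0.0222] cloud mid [ 0.5796 -0.0209] ext [0.026 0.031]
top pad [414.  242.7] [405, 234, 19, 19, 285] medz 0.0642 ray [ 0.4525 -0.2762] cloud mid [ 0.452  -0.2765] ext [0.049 0.049]
top tag [409.8 216.3] [405, 213, 11, 8, 79] medz 0.0498 ray [ 0.5272 -0.2714] cloud mid [ 0.5264 -0.2718] ext [0.021 0.029]
side pad [274. 277.] [262, 267, 25, 21, 403] medz 0.0638 ray [0.4518 0.2711] cloud mid [0.4533 0.2677] ext [0.048 0.049]
side tag [245.4 265.3] [237, 259, 17, 13, 121] medz 0.0485 ray [0.5273 0.2567] cloud mid [0.5285 0.2556] ext [0.026 0.031]
side pad [302.8 201.3] [293, 195, 20, 14, 215] medz 0.0641 ray [0.5081 0.013 ] cloud mid [0.5088 0.0093] ext [0.047 0.049]
side tag [282.6 192.1] [276, 188, 14, 9, 70] medz 0.0483 ray [ 0.5802 -0.0187] cloud mid [ 0.5806 -0.0202] ext [0.03  0.035]
side pad [360.7 156.7] [353, 152, 16, 11, 131] medz 0.0644 ray [ 0.4517 -0.2678] cloud mid [ 0.4528 -0.2717] ext [0.045 0.051]
side tag [335.6 154.8] [331, 152, 10, 7, 48] medz 0.0505 ray [ 0.5289 -0.2696] cloud mid [ 0.5279 -0.2666] ext [0.023 0.033]
```

Run:
```python
from h import *
t=load('top')['pixels'][150:270,180:440]; cv2.imwrite('pics/t2.png',cv2.resize(t,None,fx=3,fy=3,interpolation=cv2.INTER_CUBIC))
d=load('top')
for n,u,v,z in(('can',367,170,.105),('bush',256,180,.03),('span1',307,163,0),('span2',310,120,0)): print(n,cast(d,u,v,z).round(3))
```

```text
can [ 0.642 -0.147  0.105]
bush [0.629 0.155 0.03 ]
span1 [0.689 0.01  0.   ]
span2 [0.82  0.002 0.   ]
```

View pics/t2.png

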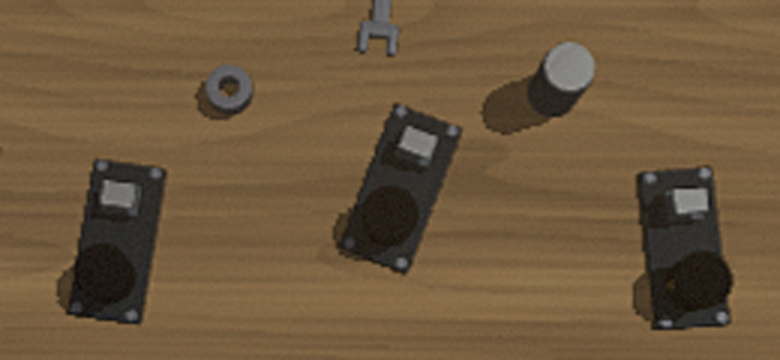

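```bash
cat > rel.py <<'E'
from h import *
import sys
from scipy.spatial.transform import Rotation as R
s=manip.state(); q=s['tool_rot']; M=R.from_quat([q[1],q[2],q[3],q[0]]).as_matrix()
print('t',round(s['time'],2),'tcp',s['tool_pos'].round(4),'w',round(float(s['gripper_width']),3),'F',s['contact_force'].round(2)); print(M.round(3).tolist(), 'tilt deg',np.degrees(np.arccos(-M[2,0])).round(2))
if len(sys.argv)>3:
    d=np.array([float(a) for a in sys.argv[1:4]])-s['tool_pos']; print('delta tool cm',(M.T@d*100).round(2))
E
python3 rel.py .4525 -.275 .12; python3 rel.py .4525 -.275 .231
```

```text
t 0.1 tcp [ 0.2023 -0.5908  0.2302] w 1.003 F [0.57 0.6  0.19]
[[-0.0, 0.946, 0.324], [0.002, 0.324, -0.946], [-1.0, 0.0, -0.002]] tilt deg 0.1
delta tool cm [ 11.06  33.9  -21.75]
t 0.1 tcp [ 0.2023 -0.5908  0.2302] w 1.003 F [0.57 0.6  0.19]
[[-0.0, 0.946, 0.324], [0.002, 0.324, -0.946], [-1.0, 0.0, -0.002]] tilt deg 0.1
delta tool cm [ -0.04  33.9  -21.77]
```

```bash
python3 -m inch '[{"fingers":-1,"delta_pos":[0,3.4,-2.2],"twist":[0,0,0]},{"fingers":-1,"delta_pos":[0,4.5,-2.9],"twist":[0,0,0]},{"fingers":-1,"delta_pos":[0,4.5,-2.9],"twist":[0,0,0]},{"fingers":-1,"delta_pos":[0,4.5,-2.9],"twist":[0,0,0]},{"fingers":-1,"delta_pos":[0,4.5,-2.9],"twist":[0,0,0]}]'; python3 rel.py .4525 -.275 .12
```

```text
time: 0.72
tool_pos: [0.3608, -0.3898, 0.2308]
tool_rot: [0.575, 0.411, 0.575, -0.411]
contact_force: [0.5, -0.0, 0.2]
gripper_width: -0.003
t 0.72 tcp [ 0.3608 -0.3898  0.2308] w -0.003 F [ 0.54 -0.04  0.23]
[[-0.0, 0.946, 0.324], [0.001, 0.324, -0.946], [-1.0, -0.0, -0.001]] tilt deg 0.03
delta tool cm [11.08 12.39 -7.89]
```

```bash
python3 -m inch '[{"fingers":-1,"delta_pos":[1,4.5,-2.9],"twist":[0,0,0]},{"fingers":-1,"delta_pos":[3.5,4,-2.5],"twist":[0,0,0]},{"fingers":-1,"delta_pos":[3.5,3.9,-2.5],"twist":[0,0,0]},{"fingers":-1,"delta_pos":[3,0,0],"twist":[0,0,0]},{"fingers":-1,"delta_pos":[0,0,0],"twist":[0,0,0]}]'; python3 rel.py .4525 -.275 .07
python3 - <<'E'
from h import *
grab('side','s3.png')
E
```

```text
time: 1.35
tool_pos: [0.4502, -0.2744, 0.1179]
tool_rot: [0.573, 0.411, 0.578, -0.411]
contact_force: [0.1, 0.2, -0.9]
gripper_width: 0.002
t 1.35 tcp [ 0.4502 -0.2744  0.1179] w 0.002 F [ 0.12  0.17 -0.92]
[[-0.006, 0.946, 0.325], [0.004, 0.325, -0.946], [-1.0, -0.004, -0.006]] tilt deg 0.41
delta tool cm [4.79 0.22 0.16]
```

View pics/s3.png

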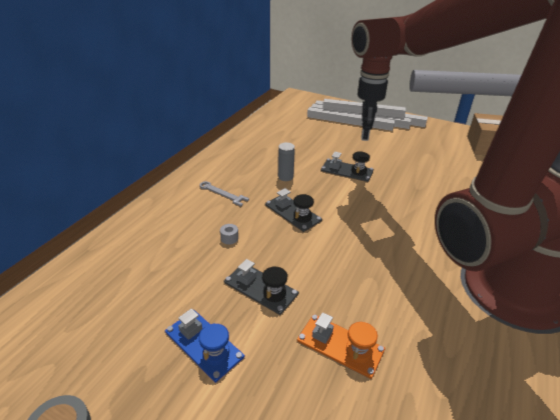

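The side view shows the shut fingertips at about (366,135), above the far mount's pad at (361,157). I'll lower to just above it, then press in steps.

```bash
python3 -m inch '[{"fingers":-1,"delta_pos":[2.5,0.2,0.1],"twist":[0,0,0]},{"fingers":-1,"delta_pos":[2.2,0,0],"twist":[0,0,0]},{"fingers":-1,"delta_pos":[0,0,0],"twist":[0,0,0]},{"fingers":-1,"delta_pos":[0,0,0],"twist":[0,0,0]},{"fingers":-1,"delta_pos":[0,0,0],"twist":[0,0,0]}]'; python3 rel.py .4525 -.275 .064
for i in 1 2 3; do python3 -m inch '[{"fingers":-1,"delta_pos":[0,0,0],"twist":[0,0,0]}]'|grep cont; done
```

```text
time: 2.02
tool_pos: [0.455, -0.2778, 0.0762]
tool_rot: [0.576, 0.411, 0.574, -0.411]
contact_force: [-0.1, 0.7, -1.7]
gripper_width: -0.004
t 2.02 tcp [ 0.455  -0.2778  0.0762] w -0.004 F [-0.15  0.69 -1.74]
[[0.002, 0.946, 0.323], [-0.002, 0.323, -0.946], [-1.0, 0.002, 0.003]] tilt deg 0.18
delta tool cm [ 1.22 -0.15 -0.35]
contact_force: [-0.1, 0.1, -0.1]
contact_force: [-0.1, -0.7, -0.2]
contact_force: [-0.5, -0.4, 1.0]
```

```bash
for i in 1 2 3; do python3 -m inch '[{"fingers":-1,"delta_pos":[0,0,0],"twist":[0,0,0]}]'|egrep 'cont|pos'; done
```

```text
tool_pos: [0.4541, -0.2768, 0.0742]
contact_force: [-0.1, 0.7, 0.0]
tool_pos: [0.4541, -0.2768, 0.0742]
contact_force: [0.5, 0.8, -0.1]
tool_pos: [0.4541, -0.2768, 0.0743]
contact_force: [-0.2, -0.0, -0.3]
```

```bash
python3 -m inch '[{"fingers":-1,"delta_pos":[0.8,-0.1,-0.2],"twist":[0,0,0]},{"fingers":-1,"delta_pos":[0,0,0],"twist":[0,0,0]},{"fingers":-1,"delta_pos":[0.6,0,0],"twist":[0,0,0]},{"fingers":-1,"delta_pos":[0,0,0],"twist":[0,0,0]},{"fingers":-1,"delta_pos":[0,0,0],"twist":[0,0,0]}]'|egrep 'cont|pos'
for i in 1 2 3; do python3 -m inch '[{"fingers":-1,"delta_pos":[0,0,0],"twist":[0,0,0]}]'|egrep 'cont|pos'; done
```

```text
tool_pos: [0.4527, -0.2753, 0.0607]
contact_force: [-1.3, 1.3, 4.0]
tool_pos: [0.4527, -0.2753, 0.0606]
contact_force: [-1.2, 0.8, 3.6]
tool_pos: [0.4526, -0.2753, 0.0605]
contact_force: [-0.6, 0.5, 3.5]
tool_pos: [0.4527, -0.2753, 0.0604]
contact_force: [-1.4, 2.0, 4.2]
```

```bash
python3 -m inch '[{"fingers":-1,"delta_pos":[0.35,0,0],"twist":[0,0,0]},{"fingers":-1,"delta_pos":[0.3,0,0],"twist":[0,0,0]},{"fingers":-1,"delta_pos":[0,0,0],"twist":[0,0,0]},{"fingers":-1,"delta_pos":[0,0,0],"twist":[0,0,0]},{"fingers":-1,"delta_pos":[0,0,0],"twist":[0,0,0]}]'|egrep 'cont|pos'
for i in 1 2 3; do python3 -m inch '[{"fingers":-1,"delta_pos":[0,0,0],"twist":[0,0,0]}]'|egrep 'cont|pos'; done
```

```text
tool_pos: [0.4528, -0.2754, 0.0547]
contact_force: [-2.5, 3.2, 9.5]
tool_pos: [0.4527, -0.2754, 0.0547]
contact_force: [-2.5, 2.6, 9.1]
tool_pos: [0.4528, -0.2754, 0.0548]
contact_force: [-3.2, 2.6, 8.9]
tool_pos: [0.4527, -0.2754, 0.0547]
contact_force: [-3.0, 2.7, 8.9]
```

```bash
python3 -m inch '[{"fingers":-1,"delta_pos":[0.08,0,0],"twist":[0,0,0]},{"fingers":-1,"delta_pos":[0,0,0],"twist":[0,0,0]},{"fingers":-1,"delta_pos":[0,0,0],"twist":[0,0,0]},{"fingers":-1,"delta_pos":[0,0,0],"twist":[0,0,0]}]'|egrep 'cont|pos|time'
python3 -m inch '[{"fingers":-1,"delta_pos":[-2,0,0],"twist":[0,0,0]},{"fingers":-1,"delta_pos":[-4,0,0],"twist":[0,0,0]},{"fingers":-1,"delta_pos":[-3,0,0],"twist":[0,0,0]}]'; python3 rel.py .509 .005 .12
```

```text
time: 5.28
tool_pos: [0.4527, -0.2754, 0.054]
contact_force: [-3.6, 2.9, 9.4]
time: 5.65
tool_pos: [0.4526, -0.2754, 0.1437]
tool_rot: [0.576, 0.411, 0.575, -0.411]
contact_force: [0.2, 0.0, -0.3]
gripper_width: 0.001
t 5.65 tcp [ 0.4526 -0.2754  0.1437] w 0.001 F [ 0.25  0.01 -0.32]
[[0.0, 0.946, 0.324], [-0.001, 0.324, -0.946], [-1.0, 0.0, 0.001]] tilt deg 0.04
delta tool cm [  2.36  14.42 -24.7 ]
```

```bash
python3 -m inch '[{"fingers":-1,"delta_pos":[0,2.4,-4.1],"twist":[0,0,0]},{"fingers":-1,"delta_pos":[0,2.4,-4.1],"twist":[0,0,0]},{"fingers":-1,"delta_pos":[0,2.4,-4.1],"twist":[0,0,0]},{"fingers":-1,"delta_pos":[0,2.4,-4.1],"twist":[0,0,0]},{"fingers":-1,"delta_pos":[0,2.4,-4.1],"twist":[0,0,0]}]'
python3 -m inch '[{"fingers":-1,"delta_pos":[0,2.4,-4.1],"twist":[0,0,0]},{"fingers":-1,"delta_pos":[2.5,0,0],"twist":[0,0,0]},{"fingers":-1,"delta_pos":[2.5,0,0],"twist":[0,0,0]},{"fingers":-1,"delta_pos":[0,0,0],"twist":[0,0,0]},{"fingers":-1,"delta_pos":[0,0,0],"twist":[0,0,0]}]'
python3 rel.py .509 .005 .066
```

```text
time: 6.28
tool_pos: [0.4996, -0.041, 0.1422]
tool_rot: [0.575, 0.411, 0.575, -0.411]
contact_force: [-1.2, -0.3, 0.2]
gripper_width: -0.001
time: 6.9
tool_pos: [0.5095, 0.0039, 0.0934]
tool_rot: [0.575, 0.411, 0.575, -0.411]
contact_force: [0.1, 0.3, -0.1]
gripper_width: 0.004
t 6.9 tcp [0.5095 0.0039 0.0934] w 0.004 F [ 0.06  0.25 -0.14]
[[0.001, 0.946, 0.324], [-0.0, 0.324, -0.946], [-1.0, 0.001, 0.0]] tilt deg 0.04
delta tool cm [ 2.74 -0.01 -0.12]
```

```bash
python3 -m inch '[{"fingers":-1,"delta_pos":[2.0,0,-0.1],"twist":[0,0,0]},{"fingers":-1,"delta_pos":[0.7,0,0],"twist":[0,0,0]},{"fingers":-1,"delta_pos":[0.6,0,0],"twist":[0,0,0]},{"fingers":-1,"delta_pos":[0,0,0],"twist":[0,0,0]},{"fingers":-1,"delta_pos":[0,0,0],"twist":[0,0,0]}]'|egrep 'cont|pos'
for i in 1 2 3; do python3 -m inch '[{"fingers":-1,"delta_pos":[0,0,0],"twist":[0,0,0]}]'|egrep 'cont|pos'; done
```

```text
tool_pos: [0.5092, 0.0048, 0.0614]
contact_force: [-3.4, -0.3, 5.8]
tool_pos: [0.5092, 0.0048, 0.0614]
contact_force: [-3.4, -0.5, 5.9]
tool_pos: [0.5092, 0.0048, 0.0615]
contact_force: [-3.8, -0.2, 5.0]
tool_pos: [0.5092, 0.0048, 0.0615]
contact_force: [-3.8, 0.8, 5.4]
```

```bash
python3 -m inch '[{"fingers":-1,"delta_pos":[0.4,0,0],"twist":[0,0,0]},{"fingers":-1,"delta_pos":[0.4,0,0],"twist":[0,0,0]},{"fingers":-1,"delta_pos":[0,0,0],"twist":[0,0,0]},{"fingers":-1,"delta_pos":[0,0,0],"twist":[0,0,0]},{"fingers":-1,"delta_pos":[0,0,0],"twist":[0,0,0]}]'|egrep 'cont|pos'
for i in 1 2 3; do python3 -m inch '[{"fingers":-1,"delta_pos":[0,0,0],"twist":[0,0,0]}]'|egrep 'cont|pos'; done
```

```text
tool_pos: [0.5094, 0.0048, 0.0549]
contact_force: [-8.1, 0.5, 14.8]
tool_pos: [0.5094, 0.0048, 0.0549]
contact_force: [-8.6, 0.2, 13.8]
tool_pos: [0.5094, 0.0048, 0.0549]
contact_force: [-8.1, 0.8, 13.9]
tool_pos: [0.5094, 0.0048, 0.0549]
contact_force: [-9.2, 0.5, 14.2]
```

```bash
python3 -m inch '[{"fingers":-1,"delta_pos":[0.12,0,0],"twist":[0,0,0]},{"fingers":-1,"delta_pos":[0,0,0],"twist":[0,0,0]},{"fingers":-1,"delta_pos":[0,0,0],"twist":[0,0,0]},{"fingers":-1,"delta_pos":[0,0,0],"twist":[0,0,0]}]'|egrep 'cont|pos|time'
python3 -m inch '[{"fingers":-1,"delta_pos":[-2,0,0],"twist":[0,0,0]},{"fingers":-1,"delta_pos":[-4,0,0],"twist":[0,0,0]},{"fingers":-1,"delta_pos":[-3,0,0],"twist":[0,0,0]}]'; python3 rel.py .453 .265 .14
```

```text
time: 9.4
tool_pos: [0.5094, 0.0048, 0.0539]
contact_force: [-8.4, 0.9, 16.5]
time: 9.78
tool_pos: [0.5097, 0.0049, 0.1432]
tool_rot: [0.576, 0.412, 0.574, -0.411]
contact_force: [0.5, 0.7, -0.1]
gripper_width: -0.003
t 9.78 tcp [0.5097 0.0049 0.1432] w -0.003 F [ 0.54  0.67 -0.05]
[[0.003, 0.946, 0.324], [-0.0, 0.324, -0.946], [-1.0, 0.003, 0.001]] tilt deg 0.16
delta tool cm [  0.3    3.06 -26.45]
```

```bash
python3 -m inch '[{"fingers":-1,"delta_pos":[0,0.5,-4.4],"twist":[0,0,0]},{"fingers":-1,"delta_pos":[0,0.5,-4.4],"twist":[0,0,0]},{"fingers":-1,"delta_pos":[0,0.5,-4.4],"twist":[0,0,0]},{"fingers":-1,"delta_pos":[0,0.5,-4.4],"twist":[0,0,0]},{"fingers":-1,"delta_pos":[0,0.5,-4.4],"twist":[0,0,0]}]'
python3 -m inch '[{"fingers":-1,"delta_pos":[0,0.5,-4.4],"twist":[0,0,0]},{"fingers":-1,"delta_pos":[2.5,0,0],"twist":[0,0,0]},{"fingers":-1,"delta_pos":[2.5,0,0],"twist":[0,0,0]},{"fingers":-1,"delta_pos":[0,0,0],"twist":[0,0,0]},{"fingers":-1,"delta_pos":[0,0,0],"twist":[0,0,0]}]'
python3 rel.py .453 .265 .066
```

```text
time: 10.4
tool_pos: [0.4613, 0.2228, 0.1417]
tool_rot: [0.576, 0.412, 0.575, -0.411]
contact_force: [0.5, -0.1, -0.1]
gripper_width: 0.0
time: 11.02
tool_pos: [0.4525, 0.2647, 0.092]
tool_rot: [0.576, 0.412, 0.575, -0.411]
contact_force: [0.3, -0.4, -0.0]
gripper_width: 0.005
t 11.03 tcp [0.4525 0.2647 0.092 ] w 0.005 F [ 0.28 -0.44 -0.  ]
[[0.002, 0.946, 0.324], [0.001, 0.324, -0.946], [-1.0, 0.002, -0.0]] tilt deg 0.1
delta tool cm [ 2.6   0.05 -0.01]
```

```bash
python3 -m inch '[{"fingers":-1,"delta_pos":[2.0,0,0],"twist":[0,0,0]},{"fingers":-1,"delta_pos":[0.6,0,0],"twist":[0,0,0]},{"fingers":-1,"delta_pos":[0.6,0,0],"twist":[0,0,0]},{"fingers":-1,"delta_pos":[0,0,0],"twist":[0,0,0]},{"fingers":-1,"delta_pos":[0,0,0],"twist":[0,0,0]}]'|egrep 'cont|pos'
for i in 1 2 3; do python3 -m inch '[{"fingers":-1,"delta_pos":[0,0,0],"twist":[0,0,0]}]'|egrep 'cont|pos'; done
```

```text
tool_pos: [0.4522, 0.2646, 0.0596]
contact_force: [-0.7, -0.6, 1.5]
tool_pos: [0.4521, 0.2646, 0.0594]
contact_force: [0.3, -1.4, 2.4]
tool_pos: [0.4521, 0.2646, 0.0592]
contact_force: [0.9, -0.4, 2.8]
tool_pos: [0.4521, 0.2646, 0.0591]
contact_force: [0.9, -0.4, 1.5]
```

```bash
python3 -m inch '[{"fingers":-1,"delta_pos":[0.25,0,0],"twist":[0,0,0]},{"fingers":-1,"delta_pos":[0.25,0,0],"twist":[0,0,0]},{"fingers":-1,"delta_pos":[0,0,0],"twist":[0,0,0]},{"fingers":-1,"delta_pos":[0,0,0],"twist":[0,0,0]},{"fingers":-1,"delta_pos":[0,0,0],"twist":[0,0,0]}]'|egrep 'cont|pos'
for i in 1 2 3; do python3 -m inch '[{"fingers":-1,"delta_pos":[0,0,0],"twist":[0,0,0]}]'|egrep 'cont|pos'; done
```

```text
tool_pos: [0.4521, 0.2647, 0.0541]
contact_force: [2.5, -1.0, 3.6]
tool_pos: [0.4521, 0.2646, 0.0541]
contact_force: [2.2, -0.9, 3.7]
tool_pos: [0.4521, 0.2647, 0.0541]
contact_force: [3.1, 0.0, 3.8]
tool_pos: [0.4521, 0.2647, 0.0541]
contact_force: [2.7, -0.8, 3.2]
```

All three pads have been felt at about 10 mm: right 9.4 N, middle about 16 N, left 3.6 N. The left mount is the softest, so I'll push its tag at (0.527, 0.2545).

```bash
python3 -m inch '[{"fingers":-1,"delta_pos":[-2,0,0],"twist":[0,0,0]},{"fingers":-1,"delta_pos":[-3,0,0],"twist":[0,0,0]},{"fingers":-1,"delta_pos":[0,0,0],"twist":[0,0,0]}]'; python3 rel.py .527 .2545 .09
```

```text
time: 13.4
tool_pos: [0.4518, 0.2651, 0.1049]
tool_rot: [0.575, 0.412, 0.575, -0.411]
contact_force: [0.4, -0.1, -0.7]
gripper_width: -0.0
t 13.4 tcp [0.4518 0.2651 0.1049] w -0.0 F [ 0.38 -0.1  -0.71]
[[0.001, 0.946, 0.324], [0.001, 0.324, -0.946], [-1.0, 0.001, -0.001]] tilt deg 0.1
delta tool cm [1.5  6.77 3.43]
```

```bash
python3 -m inch '[{"fingers":-1,"delta_pos":[0,3.4,1.7],"twist":[0,0,0]},{"fingers":-1,"delta_pos":[0,3.4,1.7],"twist":[0,0,0]},{"fingers":-1,"delta_pos":[2,0,0],"twist":[0,0,0]},{"fingers":-1,"delta_pos":[0,0,0],"twist":[0,0,0]},{"fingers":-1,"delta_pos":[0,0,0],"twist":[0,0,0]}]'; python3 rel.py .527 .2545 .05
python3 - <<'E'
from h import *
d=grab('side','s4.png'); cv2.imwrite('pics/s4z.png',cv2.resize(d['pixels'][180:330,180:380],None,fx=4,fy=4))
E
```

```text
time: 14.02
tool_pos: [0.5251, 0.2544, 0.0823]
tool_rot: [0.575, 0.41, 0.576, -0.412]
contact_force: [-0.2, 0.2, 0.6]
gripper_width: -0.002
t 14.03 tcp [0.5251 0.2544 0.0823] w -0.002 F [-0.19  0.24  0.58]
[[-0.003, 0.946, 0.324], [-0.001, 0.324, -0.946], [-1.0, -0.003, -0.0]] tilt deg 0.18
delta tool cm [3.23 0.19 0.05]
```

View pics/s4z.png

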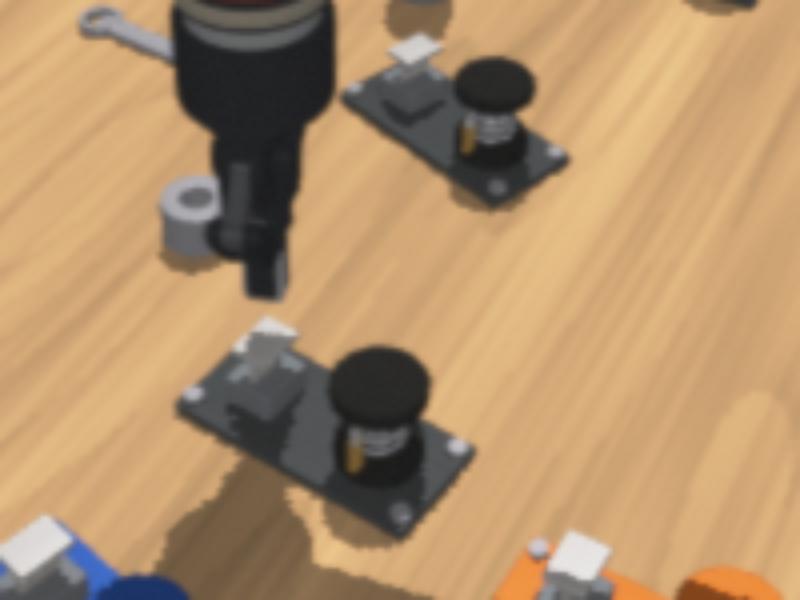

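The zoomed view shows the fingertips right above the left mount's tag, with the pad sprung back up. I'll push down in steps and watch the force.

```bash
python3 -m inch '[{"fingers":-1,"delta_pos":[2.0,0.2,0],"twist":[0,0,0]},{"fingers":-1,"delta_pos":[1,0,0],"twist":[0,0,0]},{"fingers":-1,"delta_pos":[0.8,0,0],"twist":[0,0,0]},{"fingers":-1,"delta_pos":[0.6,0,0],"twist":[0,0,0]},{"fingers":-1,"delta_pos":[0,0,0],"twist":[0,0,0]}]'|egrep 'cont|pos'
python3 -m inch '[{"fingers":-1,"delta_pos":[0.3,0,0],"twist":[0,0,0]},{"fingers":-1,"delta_pos":[0.2,0,0],"twist":[0,0,0]},{"fingers":-1,"delta_pos":[0,0,0],"twist":[0,0,0]},{"fingers":-1,"delta_pos":[0,0,0],"twist":[0,0,0]}]'|egrep 'cont|pos'
```

```text
tool_pos: [0.5289, 0.255, 0.0393]
contact_force: [-0.1, 0.7, 0.4]
tool_pos: [0.5295, 0.2552, 0.0352]
contact_force: [1.4, -0.1, 1.7]
```

```bash
python3 -m inch '[{"fingers":-1,"delta_pos":[0.2,-0.2,0],"twist":[0,0,0]},{"fingers":-1,"delta_pos":[0,0,0],"twist":[0,0,0]},{"fingers":-1,"delta_pos":[0,0,0],"twist":[0,0,0]},{"fingers":-1,"delta_pos":[0,0,0],"twist":[0,0,0]}]'|egrep 'cont|pos'
python3 -m inch '[{"fingers":-1,"delta_pos":[0.2,0,0],"twist":[0,0,0]},{"fingers":-1,"delta_pos":[0,0,0],"twist":[0,0,0]},{"fingers":-1,"delta_pos":[0,0,0],"twist":[0,0,0]},{"fingers":-1,"delta_pos":[0,0,0],"twist":[0,0,0]}]'|egrep 'cont|pos'
```

```text
tool_pos: [0.5273, 0.2545, 0.0331]
contact_force: [2.1, 0.9, 2.8]
tool_pos: [0.5274, 0.2545, 0.0314]
contact_force: [0.7, 0.5, 6.9]
```

```bash
python3 -m inch '[{"fingers":-1,"delta_pos":[0.2,0,0],"twist":[0,0,0]},{"fingers":-1,"delta_pos":[0,0,0],"twist":[0,0,0]},{"fingers":-1,"delta_pos":[0,0,0],"twist":[0,0,0]}]'|egrep 'cont|pos'
python3 -m inch '[{"fingers":-1,"delta_pos":[0.1,0,0],"twist":[0,0,0]},{"fingers":-1,"delta_pos":[0,0,0],"twist":[0,0,0]},{"fingers":-1,"delta_pos":[0,0,0],"twist":[0,0,0]}]'|egrep 'cont|pos'
```

```text
tool_pos: [0.5274, 0.2546, 0.0309]
contact_force: [-2.7, -2.8, 13.8]
tool_pos: [0.5275, 0.2546, 0.0307]
contact_force: [-4.5, -2.4, 19.1]
```

On the stop: the position is stalled at 0.0307 and the force has risen to 19 N. I'll retract straight up and move clear.

```bash
python3 -m inch '[{"fingers":-1,"delta_pos":[-2,0,0],"twist":[0,0,0]},{"fingers":-1,"delta_pos":[-5,0,0],"twist":[0,0,0]},{"fingers":-1,"delta_pos":[-5,0,0],"twist":[0,0,0]},{"fingers":-1,"delta_pos":[-5,0,0],"twist":[0,0,0]},{"fingers":-1,"delta_pos":[-5,0,0],"twist":[0,0,0]}]'
python3 -m inch '[{"fingers":-1,"delta_pos":[0,-4,0],"twist":[0,0,0]},{"fingers":-1,"delta_pos":[0,-4,2],"twist":[0,0,0]},{"fingers":-1,"delta_pos":[0,-4,4],"twist":[0,0,0]},{"fingers":-1,"delta_pos":[0,0,4],"twist":[0,0,0]},{"fingers":-1,"delta_pos":[0,0,0],"twist":[0,0,0]}]'
python3 - <<'E'
from h import *
for n in('top','side'): grab(n,n+'5.png')
E
python3 meas.py
```

```text
time: 17.58
tool_pos: [0.5256, 0.254, 0.2482]
tool_rot: [0.575, 0.41, 0.576, -0.412]
contact_force: [1.9, 0.7, 0.5]
gripper_width: 0.001
time: 18.2
tool_pos: [0.445, 0.1192, 0.2469]
tool_rot: [0.574, 0.412, 0.575, -0.413]
contact_force: [-0.7, 1.0, -0.6]
gripper_width: 0.001
top pad [213.6 240. ] [205, 231, 18, 19, 280] medz 0.0633 ray [0.4533 0.2634] cloud mid [0.4535 0.2641] ext [0.05  0.047]
top tag none
top pad [309.9 220.8] [301, 212, 19, 19, 282] medz 0.0636 ray [0.509  0.0037] cloud mid [0.5086 0.0032] ext [0.05  0.049]
top tag [319.  196.9] [313, 192, 13, 10, 77] medz 0.0482 ray [ 0.5786 -0.0222] cloud mid [ 0.579  -0.0221] ext [0.025 0.033]
top pad [413.9 242.7] [405, 234, 19, 19, 284] medz 0.0637 ray [ 0.4526 -0.2762] cloud mid [ 0.4522 -0.2762] ext [0.049 0.049]
top tag [409.9 216.3] [405, 213, 11, 8, 83] medz 0.0499 ray [ 0.5272 -0.2716] cloud mid [ 0.5262 -0.2718] ext [0.021 0.03 ]
side pad [274.  276.9] [262, 267, 25, 21, 401] medz 0.0638 ray [0.4518 0.2709] cloud mid [0.4538 0.2682] ext [0.051 0.05 ]
side tag none
side pad [302.7 201.4] [293, 195, 20, 14, 219] medz 0.0641 ray [0.5081 0.0135] cloud mid [0.5084 0.0086] ext [0.047 0.05 ]
side tag [282.6 192.1] [276, 188, 14, 9, 70] medz 0.0481 ray [ 0.5802 -0.0187] cloud mid [ 0.58   -0.0205] ext [0.028 0.033]
side pad [360.6 156.6] [353, 152, 16, 10, 128] medz 0.0641 ray [ 0.452  -0.2684] cloud mid [ 0.4523 -0.2743] ext [0.045 0.051]
side tag [335.6 154.8] [331, 152, 10, 7, 48] medz 0.0504 ray [ 0.5289 -0.2696] cloud mid [ 0.5283 -0.2676] ext [0.023 0.032]
```

View pics/side5.png

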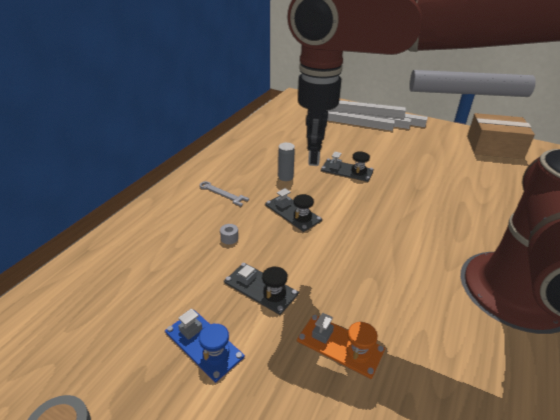

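View pics/top5.png

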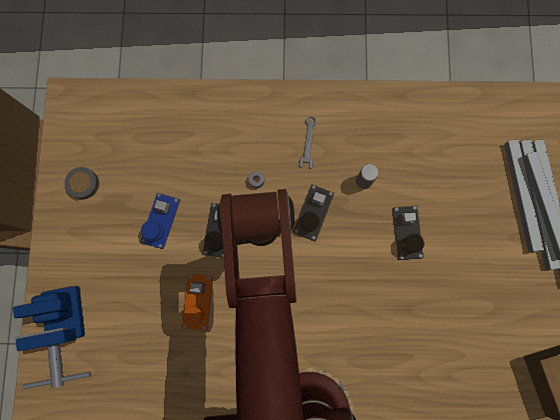

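The side view shows the left tag at (246,272) down. The other tags, the can, the bushing and the spanner haven't moved. Next I'll check the left tag's height.

Run:
```python
from h import *
d=load('side'); P=cloud(d); g=d['pixels'].max(2)
m=np.zeros(g.shape,bool); m[260:285,233:260]=1; m&=g>150
k,l,s,c=cv2.connectedComponentsWithStats(m.astype(np.uint8))
for i in range(1,k):
    if s[i,4]>15: print(s[i],np.percentile(P[l==i][:,2],[5,50,95]).round(4),np.median(P[l==i],axis=0).round(3))
```

```text
[233 260  27  17 293] [-0.0014  0.0014  0.0332] [0.538 0.219 0.001]
```

Run:
```python
from h import *
d=load('side'); P=cloud(d); p=d['pixels'].astype(int)
m=(np.ptp(p,axis=2)<30)&(p.max(2)>110)&(abs(P[...,0]-.527)<.02)&(abs(P[...,1]-.2545)<.022)&(P[...,2]>.018)
q=P[m]; print(m.sum(),np.percentile(q[:,2],[5,25,50,75,95]).round(4),q.mean(0).round(4))
```

```text
118 [0.0297 0.0313 0.032  0.0328 0.0339] [0.527  0.2566 0.032 ]
```

Cap top is at 32.0 mm, which is fully down. The robot is clear, so I'm handing in.

```bash
python3 -c "
from plant import manip
print(manip.job_done())"
```

```text
the job is handed in; nothing more can be done
None
```

I pressed all three dark mounts' pads down about 10 mm with the shut fingertips, then pushed the softest one's tag fully down and handed the job in. The softest is the left mount, the one at about y = +0.26 m.

| Mount | Force at about 10 mm down |
|---|---|
| Right (y ≈ -0.28) | about 9.4 N |
| Middle (y ≈ 0) | about 16 N |
| Left (y ≈ +0.26) | about 3.6 N |

- **Tag pushed:** the left tag went down until the fingertips stalled on its stop at 19 N. Afterwards its cap measured 32.0 mm above the bench, which is fully down.
- **Left alone:** the other two tags are unchanged at about 48 and 50 mm. All three pads sprang back to about 64 mm. The oil can, bushing, spanner and the blue and orange look-alikes look unmoved in the last pictures.
- **Finish:** the arm is clear, with the fingertips 0.25 m above the bench. The last reading before hand-in was about 18 s of the 51 s allowed.
- **Disagreements:** the side camera placed pads up to about 9 mm away in y from the top camera. I mostly used the top view's positions, which matched the 74 mm pad-to-tag spacing to within 1 mm. The middle press read slightly above the stated 9 to 15 N range.
- **Not checked:** I did not measure the tell-tale pins. The press depths come from the fingertip height.

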